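# Lift the long bread roll with the serving tongs

## Task

Pick up the serving tongs by their two arms, close them gently on the long bread roll that sits on its little cake stand, and lift it about ten centimetres clear of the stand, roughly level, so that a plate can be slid underneath. Touch the roll only with the tongs, do not crush it, and leave everything else on the table where it is. Finish while still holding the roll up in the tongs: it is not put down and nothing is let go.

Things in the scene. Friction and masses are not known exactly. Their poses are not given: they have to be found in the camera images.
- tongs: Steel spring tongs, 195 mm long, 110 g, lying on edge: the arms open and close in the horizontal plane and are 22 mm high. Origin: middle of the length, on the centreline, at the underside; grip there (near the centre of mass), across y. x runs along the centreline to the jaws, z up; the knuckle (hinge) is at x = -95 mm. At rest a spring splays the arms 6 degrees each: 54 mm wide at the origin.
- tongs_left: The tongs' arm at +y, rigid with the knuckle: 5 mm thick, straight from x = -73 to +35 mm of tongs, then stepping 6 mm outward to its flat jaw. Origin on the hinge axis, at the underside; axes as tongs. Closing the arms 4 to 6 mm at the origin of tongs holds them well enough to carry them, jaws still open (spring 6 N or more).
- tongs_right: The tongs' arm at -y, mirror of the other, turning on the knuckle against the spring. Origin on the hinge axis, at the underside; axes as tongs when open. Jaws meet the roll when the tongs are 30 to 35 mm wide at the origin of tongs; the spring takes 9 N of the grip there, about half of the rest presses the roll (20 N grip: 6 to 7 N).
- tongs_jaws (a point): Point midway between the open jaws, 80 mm ahead (x) of the origin of tongs, 11 mm above its underside. The flat jaws reach from 58 to 98 mm ahead of that origin and stand 69 mm apart here at rest; they move 1.85 times as far as the arms at the origin.
- roll: The long bread roll (spindle shaped, golden crust), 70 mm long along its x, 38 mm wide (y) and 38 mm high, flat underneath; the middle 30 mm has full width, and the ends are rounded. Origin: centre of its underside, z up. Mass 35 to 70 g. It rests loose on stand_roll; its ends are alike. Its crust is crushed by more than 25 N from either jaw.
- stand_roll: White ceramic cake stand that carries the long roll: round flat top without rim, 120 mm in diameter, 50 mm high, firmly standing. Origin: centre of its foot, on the table.
- stand_bun: An identical cake stand that carries the round bun. Origin: centre of its foot.
- bun: Round bun, 62 mm across, 36 mm high, on the other stand; not to be moved. Origin: centre of its underside.
- sugar_jar: Bystander: glass jar with steel lid, 72 mm across, 110 mm high. Origin: centre of its underside.
- mug: Bystander: white mug, 76 mm across, 85 mm high. Origin: centre of its underside.
- sugar_dish: Bystander: white bowl, 80 mm across, 28 mm high. Origin: centre of its underside.
- teaspoon: Bystander: steel teaspoon, 130 mm long, lying flat on the table. Origin: middle of its length.
- tea_glass: Bystander: drinking glass, 70 mm across, 95 mm high. Origin: centre of its underside.
- caddy: Bystander: white plastic caddy, 100 x 140 mm, 110 mm high, with spoons up to about 190 mm high. Origin: centre of its underside.
Things that resemble listed ones, but are neither listed nor needed, are in the scene too. What is shaped like the tongs but orange is not meant. Leave any purple look-alike of the roll alone.

How it is judged:
By the outcome, as a careful person would: the job done as asked, in the order asked, and still so for the second after the job is handed in, while the arm keeps its last pose, push and grip.
It also fails if it takes over 48 s, if anything falls off the work surface, if the arm or the gripper's body presses on something with over 40 N, if the wrist force passes 120 N, or if a joint passes its speed limit or range.

## Robot

A 6-joint arm with a two-finger parallel gripper is mounted at the origin on the work surface. World frame = base frame: x ahead of the robot, y to its left, z up, the work surface at z = 0. Lengths are in m, angles in degrees, forces in N, time in s.
With the tool pointing down it reaches from about 0.25 to 0.725 m from the base axis. Payload 9.7 kg.
Tool frame: the origin (TCP) lies midway between the tips of the shut fingers; the grasp point (between the pads) lies 19 mm behind it (bot.pinch_z is the distance from the TCP to the grasp point, in m); z points along the fingers, y is the line along which they close (so a half turn about z gives the same grasp; the last joint's range is limited). The gripper opens to 85 mm and grips with 20 to 120 N. Pads are 22 mm wide; open, the fingers measure 114 mm over their backs; the gripper's body (76 mm by 85 mm) begins 54 mm behind the grasp point. The pads swing forward as they close: fully open they stand 13 mm farther back than shut.
Start: joints at [-66.979, 4.979, 10.078, 95.1, 0, 90], TCP at [0.215, -0.506, 0.231] pointing down, gripper open.
Joint ranges: [-179.16, 179.16], [-48.56, 103.87], [-65.8, 70.77], [-126.05, 130.52], [-82.76, 87.17], [-180, 180]. Speed limits (degrees/s): [127.2, 127.2, 147.25, 180, 180, 180].

## Interface

Orientations are given as [roll, pitch, yaw] about the fixed x, y, z axes, in that order (R = Rz(yaw) Ry(pitch) Rx(roll)).
In Python, from workcell import sensors, camera, ticket, bot gives the robot as it stands.
- The arm moves only by the shell command python3 -m handwheel 'ROWS' [FORCE]. ROWS is a JSON object of lists of equal length, an entry for each row: "gripper": the opening, from -1 (shut) to 1 (fully open); "slide": the shift along the tool's x, y, z in mm, a list of three; "yaw": the turn about the tool's z in rad. A call has 1 to 8 rows; each row shifts and turns the commanded pose from where the row before left it, along the tool's axes as they then stand; what a row does not reach is not made up. A row lasts 1/12 s, in which the tool goes at most 41.7 mm and 7.16 degrees, less where a joint would pass 70% of its speed; a pose out of reach is approached as far as the arm can. A call is refused whole if a number of a shift passes 41.7 or a number of a turn 0.125, either way. A call with a gripper value outside its range is refused whole. The fingers move at their own pace and stop on an object; FORCE is the grip in N (left out, the last holds). Time passes only in rows, so rows that do not move let the fingers close. It gives the time, the measured TCP pose, the force, the opening and the grip force at its end, in the units of the state.
- sensors.get_obs(): the state, without advancing time (a new reading comes with each control period).
- camera(name): name is "side" or "top"; returns a dict with "img" (400x640x3 uint8, red, green, blue), "fx", "fy", "cx", "cy" (pixels), "dist" ([k1, k2, p1, p2, k3] as OpenCV has them; the pictures are not rectified), "R" (3x3) and "t" (3): a world point X has camera coordinates R X + t. Camera axes: x right, y down, z forward; pixel columns grow to the right and rows downward; lengths in m; the calibration is good to about 2 mm. A picture is of the moment at which its call begins. There is no depth.
- ticket.job_done(): hands the job in; it is judged then, once.
The state is a dict: "time": time; "q": joint angles; "qd": joint speeds; "joint_efforts": joint torques, N m; "ee_pos": TCP position; "tcp_rot": TCP orientation; "wrist_force": force on the tool from outside, world axes, zero at the start; "torque": the same for the moment, N m; "opening": finger opening in m; "grasp_force": force on a finger pad.
Only numpy, scipy, OpenCV 4.12 (cv2) and the standard library are available. Lean on these libraries where they do the work, as an engineer would, in place of code of your own. Each camera call takes 0.05 s, during which the arm holds its last target. There are 200 camera calls.

## Working session

There is one attempt and no reset: what is moved stays moved. The work goes in short steps, Python scripts to look and compute and a shell command to move; the robot and the scene stay as the last step left them, time stands still between calls to the robot, and variables do not carry over. Pictures are saved under pics/ and viewed, at most 10 in all, crops included, and the job is handed in when it is done.

```bash
mkdir -p pics; ls; python3 - <<'E'
from workcell import sensors, camera, bot
import cv2
for n in("top","side"):
    c=camera(n); cv2.imwrite(f"pics/{n}0.png",c["img"][:,:,::-1]); print({k:v for k,v in c.items() if k!="img"})
print(sensors.get_obs(),bot.pinch_z)
E
```

```text
pics
{'fx': 386.56353187157674, 'fy': 386.56353187157674, 'cx': 317.8554029303143, 'cy': 199.17766262347317, 'dist': array([0.02489813, 0.        , 0.        , 0.        , 0.        ]), 'R': array([[ 0.02390963, -0.99969065,  0.00685032],
       [-0.99221679, -0.02456739, -0.12207489],
       [ 0.12220542, -0.00387824, -0.99249725]]), 't': array([-1.45244890e-04,  5.36016832e-01,  1.35065730e+00])}
{'fx': 410.8806874257991, 'fy': 410.8806874257991, 'cx': 317.8034693579363, 'cy': 197.18165043727208, 'dist': array([0.03321831, 0.        , 0.        , 0.        , 0.        ]), 'R': array([[ 0.86567866, -0.50026953, -0.01818941],
       [-0.38196772, -0.63660748, -0.66994893],
       [ 0.32357552,  0.58690826, -0.74218432]]), 't': array([-0.47428901,  0.26939741,  1.10535154])}
{'time': 0.1, 'q': array([-6.69820432e+01,  5.00752700e+00,  1.00398506e+01,  9.50988295e+01,
        1.14630865e-04,  9.00019535e+01]), 'qd': array([ 0.02192845, -0.1574324 ,  0.08767968,  0.07429726,  0.10471295,
        0.00256438]), 'joint_efforts': array([-8.89271837e-05, -5.21559656e+01,  4.65654695e+01,  1.60644116e-02,
       -6.81281472e-05, -1.17927871e-05]), 'ee_pos': array([ 0.21498482, -0.50603005,  0.23066568]), 'tcp_rot': array([-1.79933494e+02, -1.12363284e-04,  2.30160032e+01]), 'wrist_force': array([ 0.25871274, -0.05586458,  0.17363706]), 'torque': array([-0.03877524,  0.017629  ,  0.0427307 ]), 'grasp_force': 0.0, 'opening': 0.08539584977765795} 0.0187
```

View pics/top0.png

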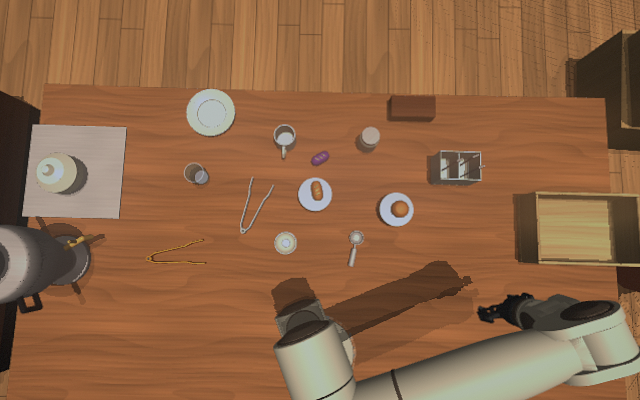

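View pics/side0.png

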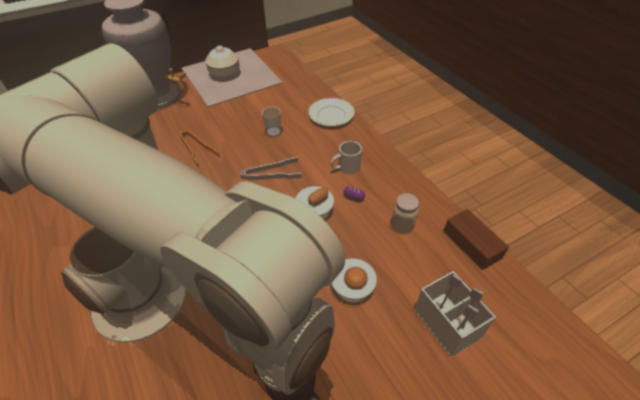

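The top view shows the steel tongs with the knuckle at about (242,232) and jaw tips at about (251,178) and (272,186). The roll is at (317,190) on the stand at (315,194). The bun is at (400,209), the purple decoy at (320,158) and the orange tongs at (175,252). The side view shows both the tongs (272,170) and the roll (318,198).

```bash
cat > h.py <<'E'
import numpy as np, cv2
from workcell import camera, sensors
def ray(c,uv):
    K=np.array([[c["fx"],0,c["cx"]],[0,c["fy"],c["cy"]],[0,0,1]])
    p=cv2.undistortPoints(np.float64(uv).reshape(-1,1,2),K,c["dist"]).reshape(-1,2)
    d=np.c_[p,np.ones(len(p))]@c["R"]
    return -c["R"].T@c["t"],d
def plane(c,uv,z):
    o,d=ray(c,uv); return o+d*((z-o[2])/d[:,2])[:,None]
def proj(c,X):
    K=np.array([[c["fx"],0,c["cx"]],[0,c["fy"],c["cy"]],[0,0,1]])
    return cv2.projectPoints(np.float64(X).reshape(-1,1,3),cv2.Rodrigues(c["R"])[0],c["t"],K,c["dist"])[0].reshape(-1,2)
def two(c1,u1,c2,u2):
    o1,d1=ray(c1,u1);o2,d2=ray(c2,u2);d1,d2=d1[0],d2[0]
    s=np.linalg.lstsq(np.c_[d1,-d2],o2-o1,rcond=None)[0]
    a,b=o1+s[0]*d1,o2+s[1]*d2
    return (a+b)/2,np.linalg.norm(a-b)
E
python3 - <<'E'
import cv2,numpy as np
a=cv2.imread("pics/top0.png")[165:250,225:345]; b=cv2.imread("pics/side0.png")[140:235,225:345]
cv2.imwrite("pics/crops.png",np.vstack([cv2.resize(a,None,fx=3.3,fy=3.3,interpolation=2)[:, :396],cv2.resize(b,None,fx=3.3,fy=3.3,interpolation=2)[:, :396]])[:600])
h=cv2.cvtColor(cv2.imread("pics/top0.png"),cv2.COLOR_BGR2HSV)
for p in[(242,232),(251,178),(250,190),(244,215),(272,186),(260,208),(317,190),(317,184),(305,195),(235,205),(285,205)]:print(p,h[p[1],p[0]])
h=cv2.cvtColor(cv2.imread("pics/side0.png"),cv2.COLOR_BGR2HSV)
for p in[(245,174),(298,160),(270,167),(298,176),(318,198),(310,210),(270,155)]:print(p,h[p[1],p[0]])
E
```

```text
(242, 232) [ 17  28 166]
(251, 178) [ 11  61 171]
(250, 190) [ 13  52 113]
(244, 215) [12 60 97]
(272, 186) [ 13  25 164]
(260, 208) [ 15  14 112]
(317, 190) [ 20 120 180]
(317, 184) [ 16 138 165]
(305, 195) [111  27 200]
(235, 205) [ 12 155 163]
(285, 205) [ 12 152 159]
(245, 174) [ 13  61 129]
(298, 160) [ 11 145 134]
(270, 167) [13 85 84]
(298, 176) [12 76 84]
(318, 198) [ 12 158 136]
(310, 210) [ 29  46 177]
(270, 155) [ 12 158 145]
```

View pics/crops.png

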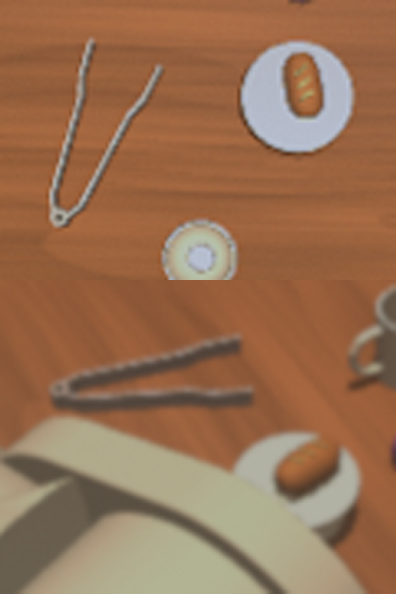

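The crops show both tong arms clearly, with the knuckle at about (242.5,230.5) in the full top image. The roll is elongated and nearly vertical in the picture, slightly off-centre on its stand.

```bash
cat > meas.py <<'E'
from h import *
def comps(m,minA=15):
    n,l,s,c=cv2.connectedComponentsWithStats(m.astype(np.uint8)); return [(l==i) for i in range(1,n) if s[i,4]>=minA]
def roi(m,x0,x1,y0,y1):
    r=np.zeros_like(m); r[y0:y1,x0:x1]=m[y0:y1,x0:x1]; return r
E
python3 - <<'E'
from meas import *
ct=camera("top"); cs=camera("side")
h=cv2.cvtColor(ct["img"],cv2.COLOR_RGB2HSV)
m=roi(h[...,1]<105,230,280,170,240)
M=max(comps(m),key=lambda x:x.sum()); v,u=np.nonzero(M); print("n",M.sum(),u.min(),u.max(),v.min(),v.max())
P=plane(ct,np.c_[u,v],0.020)[:,:2]; 
k=plane(ct,[[242.5,230.5]],0.022)[0,:2]; print("knuckle guess",k)
# split into arms by angle about knuckle
d=P-k; r=np.hypot(*d.T); a=np.degrees(np.arctan2(d[:,1],d[:,0]))
mid=np.median(a[r>.12]); mid=(a[r>.15].min()+a[r>.15].max())/2; print("mid",mid)
L=[]
for s in(a>mid,a<=mid):
    w=s&(r>.03)&(r<.125); l=cv2.fitLine(np.float32(P[w]),cv2.DIST_HUBER,0,.01,.01).ravel()
    if l[0]<0:l[:2]*=-1
    print("arm",w.sum(),l,np.degrees(np.arctan2(l[1],l[0])),"rmax",r[s].max()); L.append(l)
d1,d2=L[0][:2].astype(float),L[1][:2].astype(float)
t=np.linalg.solve(np.c_[d1,-d2],(L[1][2:]-L[0][2:]).astype(float)); X=L[0][2:]+t[0]*d1
b=d1+d2; b/=np.linalg.norm(b); print("intersect",X,"dir",np.degrees(np.arctan2(b[1],b[0])),"opening",np.degrees(np.arccos(d1@d2)))
c=P@b; lo,hi=c.min(),c.max(); n=np.array([-b[1],b[0]]); print("len",hi-lo,"off",X@n,"knuckle@",k@b-lo)
# roll & stand
m=roi((h[...,1]>90),298,333,176,213); M=None
import itertools
cc=[x for x in comps(m) if not(x[:,298].any() or x[:,332].any() or x[176].any())]
for M in cc:
    v,u=np.nonzero(M); q=cv2.minAreaRect(np.float32(np.c_[u,v])); print("roll px",M.sum(),q)
    for z in(.069,.075):
        R=plane(ct,np.c_[u,v],z)[:,:2]; C=np.cov(R.T); w,V=np.linalg.eigh(C); print(z,R.mean(0),4*np.sqrt(w),np.degrees(np.arctan2(V[1,1],V[0,1])))
m=roi((h[...,1]<70)&(h[...,2]>150),295,336,172,216)
for M in comps(m,200):
    f=cv2.findContours(M.astype(np.uint8),0,1)[0][0]; (x,y),rad=cv2.minEnclosingCircle(f); e=cv2.fitEllipse(f); print("stand",(x,y),rad,e,plane(ct,[e[0]],.05))
E
```

```text
n 281 240 273 177 233
knuckle guess [0.41814101 0.27857865]
mid -19.724692580349164
arm 64 [ 0.9732971  -0.22954884  0.49386945  0.27507427] -13.270512 rmax 0.19664077314698566
arm 65 [ 0.90337694 -0.42884743  0.48027053  0.2327853 ] -25.394436 rmax 0.19569724440912628
intersect [0.28980558 0.32320205] dir -19.33247474877826 opening 12.123930339573747
len 0.20317659558691437 off 0.4009177345114029 knuckle@ 0.010173415106104755
roll px 175 ((316.3648681640625, 190.18919372558594), (18.577085494995117, 10.192737579345703), 80.53767395019531)
0.069 [0.56246944 0.01879046] [0.03912848 0.07131699] -168.52737160209026
0.075 [0.56159127 0.01878809] [0.03895288 0.07099694] -168.52737160209026
stand (314.76116943359375, 193.9226837158203) 17.014175415039062 ((314.7561340332031, 193.7975311279297), (32.81645584106445, 32.93662643432617), 100.66233825683594) [[0.55266147 0.02439042 0.05      ]]
```

```bash
python3 -m handwheel '{"gripper":[1,1],"slide":[[0,0,0],[0,0,0]],"yaw":[-0.12,-0.12]}' 20; python3 -c "
from workcell import sensors;o=sensors.get_obs();print(o['q'],o['tcp_rot'])"
```

```text
time: 0.37
ee_pos: [0.2151, -0.5061, 0.231]
tcp_rot: [-180.0, -0.0, 37.1]
wrist_force: [-0.2, 1.2, -0.2]
opening: 0.0856
grasp_force: 0.0
[-6.69783568e+01  4.99110737e+00  1.00636982e+01  9.50993941e+01
  7.69724735e-04  7.59557698e+01] [-1.79974185e+02 -7.25108566e-03  3.70658716e+01]
```

```bash
python3 -m handwheel '{"gripper":[1,1,1,1,1,1,1,1],"slide":[[0,0,0],[0,0,0],[0,0,0],[0,0,0],[0,0,0],[0,0,0],[0,0,0],[0,0,0]],"yaw":[-0.12,-0.12,-0.12,-0.12,-0.12,-0.12,-0.12,-0.12]}' >/dev/null
python3 -m handwheel '{"gripper":[1,1,1,1,1,1,1,1],"slide":[[0,0,0],[0,0,0],[0,0,0],[0,0,0],[0,0,0],[0,0,0],[0,0,0],[0,0,0]],"yaw":[-0.12,-0.12,-0.12,-0.12,-0.12,-0.12,-0.12,-0.12]}' >/dev/null
python3 -m handwheel '{"gripper":[1,1,1],"slide":[[0,0,0],[0,0,0],[0,0,0]],"yaw":[-0.12,-0.12,0]}'
cat > go.py <<'E'
import sys; from h import *
x,y,z,w=map(float,sys.argv[1:5]); o=sensors.get_obs(); a=np.radians(o["tcp_rot"][2]); d=np.array([x,y,z])-o["ee_pos"]
c,s=np.cos(a),np.sin(a); print("tool mm",1e3*np.array([c*d[0]+s*d[1],s*d[0]-c*d[1],-d[2]]).round(4),"toolyaw rad",-np.radians((w-o["tcp_rot"][2]+180)%360-180).round(4), "yaw",o["tcp_rot"],o["q"].round(1),o["time"])
E
python3 go.py .5077 .2470 .16 160.67
```

```text
time: 1.95
ee_pos: [0.2151, -0.5061, 0.2311]
tcp_rot: [180.0, -0.0, 160.8]
wrist_force: [-0.4, 0.1, -0.2]
opening: 0.0852
grasp_force: 0.0
tool mm [-29.4 807.5  71.1] toolyaw rad 0.0031 yaw [ 1.79983530e+02 -1.70097998e-02  1.60847300e+02] [-67.    5.   10.1  95.1  -0.  -47.8] 1.95
```

```bash
python3 -m handwheel '{"gripper":[1,1,1,1,1,1,1,1],"slide":[[-1.2,15,0],[-1.2,30,0],[-1.2,35,0],[-1.2,35,0],[-1.2,35,0],[-1.2,35,0],[-1.2,35,0],[-1.2,35,0]],"yaw":[0,0,0,0,0,0,0,0]}' >/dev/null
python3 -m handwheel '{"gripper":[1,1,1,1,1,1,1,1],"slide":[[-1.2,35,0],[-1.2,35,0],[-1.2,35,0],[-1.2,35,0],[-1.2,35,0],[-1.2,35,0],[-1.2,35,0],[-1.2,35,0]],"yaw":[0,0,0,0,0,0,0,0]}' >/dev/null
python3 -m handwheel '{"gripper":[1,1,1,1,1,1,1,1],"slide":[[-1.2,35,0],[-1.2,35,0],[-1.2,35,0],[-1.2,35,0],[-1.2,35,0],[-1.2,25,0],[-1.2,12,0],[0,0,0]],"yaw":[0,0,0,0,0,0,0,0]}'
python3 go.py .5077 .2470 .001 160.67
```

```text
time: 3.95
ee_pos: [0.4905, 0.1907, 0.2304]
tcp_rot: [-180.0, -0.1, 160.5]
wrist_force: [0.2, -0.3, 1.2]
opening: 0.0853
grasp_force: 0.0
tool mm [  2.6  58.9 229.4] toolyaw rad -0.0031 yaw [-1.79963088e+02 -5.67514295e-02  1.60490829e+02] [21.2  1.8  6.6 94.9  0.  40.7] 3.95
```

```bash
python3 -m handwheel '{"gripper":[1,1,1,1,1,1,1,1],"slide":[[1,20,0],[1,25,0],[0.6,14,15],[0,0,25],[0,0,30],[0,0,30],[0,0,20],[0,0,0]],"yaw":[0,0,0,0,0,0,0,0]}'
python3 go.py .5077 .2470 .001 160.67
python3 - <<'E'
from meas import *
cs=camera("side"); im=cs["img"]; cv2.imwrite("pics/s1.png",cv2.resize(im[90:240,180:380],None,fx=4,fy=4,interpolation=2)[:,:,::-1])
s0=cv2.imread("pics/side0.png"); print("side knuckle",plane(cs,[[243.2,172.7]],.022))
n=np.array([.3304,.9438]); b=np.array([.9437,-.331]); O=np.array([.5077,.2470])
for x in(-95,0,80):print(x,proj(cs,[*(O+b*x/1e3),.022]))
E
```

```text
time: 4.62
ee_pos: [0.5051, 0.243, 0.107]
tcp_rot: [-179.7, -0.3, 160.4]
wrist_force: [-1.3, -0.6, -0.2]
opening: 0.0854
grasp_force: 0.0
tool mm [ -1.1   4.6 106. ] toolyaw rad -0.0055 yaw [-179.71141053   -0.26532023  160.35401556] [25.7  6.2 -2.4 81.8 -0.  45.3] 4.6167
side knuckle [[0.41858763 0.27862215 0.022     ]]
-95 [[243.07273774 172.7894966 ]]
0 [[271.12730076 168.8060383 ]]
80 [[294.39354094 165.4941233 ]]
```

View pics/s1.png

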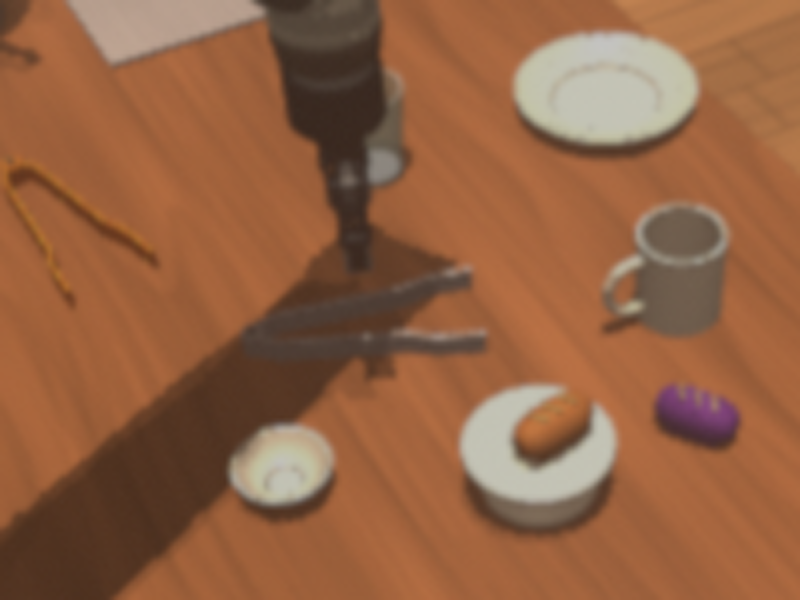

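The side crop shows the gripper above the steel tongs, fingers at about (355,265). The knuckle is at about (250,340) and the jaws at (470,275) and (485,340). The knuckle position from the side view agrees with the top view within 1 mm, so I'm descending.

```bash
python3 -m handwheel '{"gripper":[1,1,1,1,1,1,1,1],"slide":[[-1,4.5,15],[0,0,20],[0,0,20],[0,0,20],[0,0,15],[0,0,8],[0,0,0],[0,0,0]],"yaw":[0,0,0,0,0,0,0,0]}'
python3 go.py .5077 .2470 .001 160.67
```

```text
time: 5.33
ee_pos: [0.5104, 0.2492, 0.0149]
tcp_rot: [179.9, 0.1, 160.5]
wrist_force: [-0.0, 0.9, 0.8]
opening: 0.0851
grasp_force: 0.0
tool mm [ 1.8 -3.  13.9] toolyaw rad -0.0033 yaw [1.79942003e+02 5.91801344e-02 1.60481682e+02] [26.   8.8 -9.8 71.3 -0.  45.5] 5.3333
```

```bash
python3 -m handwheel '{"gripper":[1,1,1,0.6,0.4,0.3,0.3,0.3],"slide":[[1.5,-3,6],[0,0,5],[0,0,1],[0,0,0],[0,0,0],[0,0,0],[0,0,0],[0,0,0]],"yaw":[0,0,0,0,0,0,0,0]}'
python3 go.py .5077 .2470 .001 160.67
```

```text
time: 6.0
ee_pos: [0.5076, 0.2472, 0.0018]
tcp_rot: [180.0, 0.0, 160.5]
wrist_force: [-0.4, 0.1, 2.9]
opening: 0.0555
grasp_force: 6.1
tool mm [-0.1 -0.1  0.8] toolyaw rad -0.0024 yaw [1.79964256e+02 3.17111633e-02 1.60532794e+02] [ 26.    8.8 -11.2  69.9   0.   45.4] 6.0
```

```bash
python3 -m handwheel '{"gripper":[0.25,0.2,0.16,0.14,0.14,0.14],"slide":[[0,0,0],[0,0,0],[0,0,0],[0,0,0],[0,0,0],[0,0,0]],"yaw":[0,0,0,0,0,0]}'
```

```text
time: 6.5
ee_pos: [0.5082, 0.2473, 0.0028]
tcp_rot: [179.9, 0.1, 160.5]
wrist_force: [-1.2, -0.2, 9.3]
opening: 0.0486
grasp_force: 9.4
```

```bash
python3 -m handwheel '{"gripper":[0.14,0.14,0.14,0.14,0.14,0.14,0.14,0.14],"slide":[[0,0,-3],[0,0,-6],[0,0,-8],[0,0,-8],[0,0,-8],[0,0,-4],[0,0,0],[0,0,0]],"yaw":[0,0,0,0,0,0,0,0]}'
python3 - <<'E'
from meas import *
a=[cv2.resize(camera(n)["img"][r[0]:r[0]+110,r[1]:r[1]+130],None,fx=3,fy=3,interpolation=2)[:,:,::-1] for n,r in(("top",(150,215)),("side",(110,215)))]
cv2.imwrite("pics/l1.png",np.hstack(a))
E
```

```text
time: 7.17
ee_pos: [0.5075, 0.2471, 0.0386]
tcp_rot: [180.0, 0.0, 160.5]
wrist_force: [0.4, -0.5, -1.8]
opening: 0.0488
grasp_force: 6.3
```

View pics/l1.png

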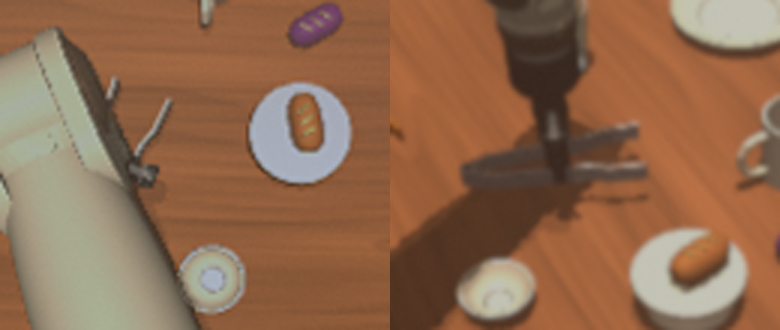

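The tongs are lifted and held by the fingers, with both jaws open. The jaw tips are at about (297,153) and (300,167) and the knuckle at (239,167) in side-view pixels. The roll is still on its stand.

```bash
python3 -m handwheel '{"gripper":[0.14,0.14,0.14,0.14,0.14,0.14,0.14,0.14],"slide":[[0,0,-6],[0,0,-12],[0,0,-15],[0,0,-15],[0,0,-15],[0,0,-10],[0,0,-4],[0,0,0]],"yaw":[0,0,0,0,0,0,0,0]}' >/dev/null
python3 -m handwheel '{"gripper":[0.14,0.14,0.14,0.14,0.14,0.14,0.14,0.14],"slide":[[0,0,0],[0,0,0],[0,0,0],[0,0,0],[0,0,0],[0,0,0],[0,0,0],[0,0,0]],"yaw":[-0.03,-0.07,-0.1,-0.11,-0.11,-0.08,-0.04,0]}'
python3 go.py .4836 .003 .117 191.5
python3 - <<'E'
from meas import *
cs=camera("side")
for p,z in(((239.3,167.3),.058),((297.3,153.3),.058),((300,166.7),.058)):print(plane(cs,[p],z))
E
```

```text
time: 8.6
ee_pos: [0.5069, 0.2468, 0.1143]
tcp_rot: [-180.0, -0.1, -168.4]
wrist_force: [0.4, 1.0, -1.6]
opening: 0.0484
grasp_force: 6.3
tool mm [  71.7 -234.1   -2.7] toolyaw rad 0.0013 yaw [-1.79977943e+02 -8.90130805e-02 -1.68425650e+02] [26.   6.2 -1.5 82.4  0.  14.4] 8.6
[[0.40783169 0.27188654 0.058     ]]
[[0.6038122  0.23374834 0.058     ]]
[[0.58045757 0.17121478 0.058     ]]
```

```bash
python3 -m handwheel '{"gripper":[0.14,0.14,0.14,0.14,0.14,0.14,0.14,0.14],"slide":[[3,-10,0],[6,-18,-1],[7,-24,-1],[8,-26,-1],[8,-26,0],[8,-26,0],[8,-26,0],[8,-26,0]],"yaw":[0,0,0,0,0,0,0,0]}' >/dev/null
python3 -m handwheel '{"gripper":[0.14,0.14,0.14,0.14,0.14,0.14],"slide":[[7,-24,0],[5,-16,0],[3,-9,0],[0.7,-3,0],[0,0,0],[0,0,0]],"yaw":[0,0,0,0,0,0]}'
python3 go.py .4836 .003 .061 191.5
python3 - <<'E'
from meas import *
T=camera("top");S=camera("side"); a=[cv2.resize(c["img"][r[0]:r[0]+110,r[1]:r[1]+130],None,fx=3,fy=3,interpolation=2)[:,:,::-1] for c,r in((T,(150,255)),(S,(130,240)))]
cv2.imwrite("pics/l2.png",np.hstack(a))
E
```

```text
time: 9.82
ee_pos: [0.4836, 0.0038, 0.1182]
tcp_rot: [180.0, 0.0, -168.5]
wrist_force: [0.8, -0.4, -1.1]
opening: 0.0488
grasp_force: 6.3
tool mm [ 0.2 -0.8 57.2] toolyaw rad -0.0008 yaw [ 1.79985500e+02  1.97902543e-03 -1.68544319e+02] [  0.4  -4.8 -12.3  82.6   0.  -11. ] 9.8167
```

View pics/l2.png

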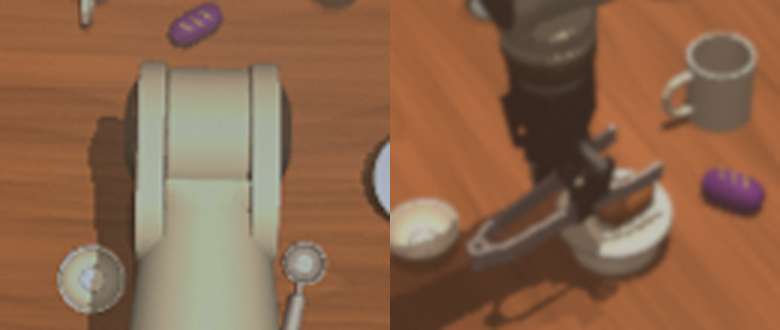

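The top view is blocked by the arm. The side view shows the tongs above the roll, knuckle at about (269,212) and jaw tips at about (315,173) and (331,185), with the roll between and below. I'm comparing these with the expected projections.

```bash
python3 - <<'E'
from meas import *
S=camera("side"); o=sensors.get_obs(); a=np.radians(11.5); b=np.array([np.cos(a),np.sin(a),0]); n=np.array([-b[1],b[0],0]); O=o["ee_pos"]
w=(60+5)/2/1e3
for u in(.106,.111,.115):
    B=np.array([O[0],O[1],u+.022]); print(u,proj(S,[B-.095*b, B+.098*b+n*w, B+.098*b-n*w]).round(1).tolist())
h=cv2.cvtColor(S["img"],cv2.COLOR_RGB2HSV); s0=cv2.cvtColor(cv2.imread("pics/side0.png"),cv2.COLOR_BGR2HSV)
print("roll centre proj",proj(S,[[.562,.0188,.069]]))
m=roi((s0[...,1]>125)&(s0[...,2]>90),302,336,184,212)
for M in comps(m):
    v,u=np.nonzero(M); print("roll side px",M.sum(),u.mean(),v.mean(),u.min(),u.max(),v.min(),v.max())
E
```

```text
0.106 [[270.0, 213.2], [315.1, 173.5], [329.8, 185.1]]
0.111 [[269.8, 212.0], [315.0, 172.3], [329.8, 183.9]]
0.115 [[269.7, 211.0], [315.0, 171.4], [329.8, 183.0]]
roll centre proj [[318.31821745 196.04058291]]
roll side px 356 321.94101123595505 192.79494382022472 302 335 184 211
```

The observed pixels match a level tongs pose with the underside near 0.110, and the roll centre (318,196) also agrees in the side view. I'm descending around the roll.

```bash
python3 -m handwheel '{"gripper":[0.14,0.14,0.14,0.14,0.14,0.14,0.14,0.14],"slide":[[0,-0.8,4],[0,0,9],[0,0,11],[0,0,11],[0,0,10],[0,0,6],[0,0,3],[0,0,0]],"yaw":[0,0,0,0,0,0,0,0]}'
python3 -m handwheel '{"gripper":[0.14,0.14],"slide":[[0,0,0],[0,0,0]],"yaw":[0,0]}'
python3 go.py .4836 .003 .064 191.5
python3 - <<'E'
from meas import *
S=camera("side"); cv2.imwrite("pics/l3.png",cv2.resize(S["img"][150:240,245:355],None,fx=6,fy=6,interpolation=2)[:,:,::-1])
E
```

```text
time: 10.63
ee_pos: [0.4833, 0.0026, 0.0633]
tcp_rot: [180.0, -0.1, -168.5]
wrist_force: [-0.2, -0.1, -0.9]
opening: 0.0487
grasp_force: 6.3
time: 10.8
ee_pos: [0.4841, 0.0026, 0.0648]
tcp_rot: [-180.0, 0.1, -168.5]
wrist_force: [0.2, 0.6, -0.5]
opening: 0.0491
grasp_force: 6.3
tool mm [0.4 0.5 0.8] toolyaw rad -0.0006 yaw [-1.79989017e+02  5.13675652e-02 -1.68532727e+02] [  0.3  -4.  -17.4  76.6  -0.  -11.2] 10.8
```

View pics/l3.png

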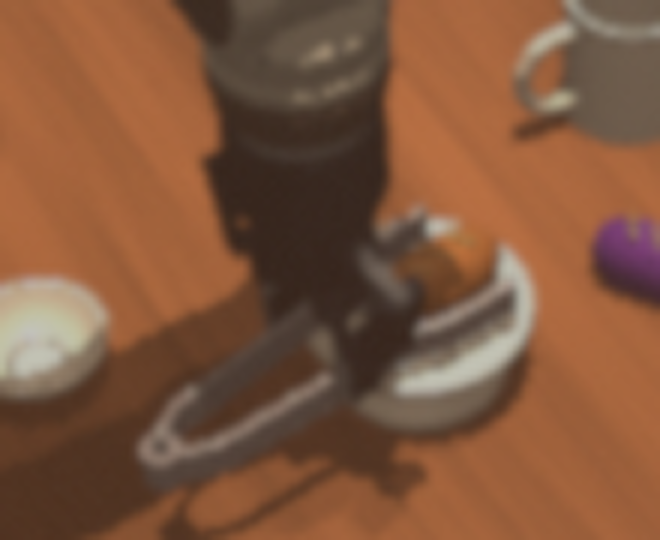

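The side crop shows the roll (about (445,265)) between the two jaws with gaps both sides, and the tongs clear of the stand top. I'm closing in steps.

```bash
python3 -m handwheel '{"gripper":[0.1,0.05,0,-0.05,-0.1,-0.13,-0.15,-0.15],"slide":[[0,0,0],[0,0,0],[0,0,0],[0,0,0],[0,0,0],[0,0,0],[0,0,0],[0,0,0]],"yaw":[0,0,0,0,0,0,0,0]}' 20
python3 -m handwheel '{"gripper":[-0.17,-0.19,-0.21,-0.23,-0.25,-0.25,-0.25,-0.25],"slide":[[0,0,0],[0,0,0],[0,0,0],[0,0,0],[0,0,0],[0,0,0],[0,0,0],[0,0,0]],"yaw":[0,0,0,0,0,0,0,0]}' 20
```

```text
time: 11.52
ee_pos: [0.4837, 0.0026, 0.0643]
tcp_rot: [180.0, -0.0, -168.5]
wrist_force: [-0.6, -0.2, -0.9]
opening: 0.0365
grasp_force: 8.2
time: 12.18
ee_pos: [0.4838, 0.0026, 0.0643]
tcp_rot: [-180.0, 0.0, -168.5]
wrist_force: [-0.8, 1.0, -0.2]
opening: 0.0345
grasp_force: 20.4
```

```bash
python3 -m handwheel '{"gripper":[-0.4,-0.4,-0.4,-0.4,-0.4,-0.4,-0.4,-0.4],"slide":[[0,0,0],[0,0,0],[0,0,-1],[0,0,-2],[0,0,-4],[0,0,-6],[0,0,-7],[0,0,-8]],"yaw":[0,0,0,0,0,0,0,0]}' 20
python3 -m handwheel '{"gripper":[-0.4,-0.4,-0.4,-0.4,-0.4,-0.4,-0.4,-0.4],"slide":[[0,0,-8],[0,0,-8],[0,0,-8],[0,0,-8],[0,0,-8],[0,0,-8],[0,0,-8],[0,0,-8]],"yaw":[0,0,0,0,0,0,0,0]}'
python3 -m handwheel '{"gripper":[-0.4,-0.4,-0.4,-0.4,-0.4,-0.4,-0.4,-0.4],"slide":[[0,0,-5],[0,0,-3],[0,0,-1],[0,0,0],[0,0,0],[0,0,0],[0,0,0],[0,0,0]],"yaw":[0,0,0,0,0,0,0,0]}'
python3 - <<'E'
from meas import *
S=camera("side"); cv2.imwrite("pics/l4.png",cv2.resize(S["img"][120:230,245:375],None,fx=5,fy=5,interpolation=2)[:,:,::-1])
print(proj(S,[[.562,.0188,.069+z] for z in(0,.1)]), sensors.get_obs()["ee_pos"])
E
```

```text
time: 12.85
ee_pos: [0.4838, 0.0026, 0.0931]
tcp_rot: [-180.0, 0.0, -168.5]
wrist_force: [0.2, 0.5, -1.1]
opening: 0.0344
grasp_force: 20.4
time: 13.52
ee_pos: [0.4837, 0.0026, 0.1571]
tcp_rot: [180.0, -0.0, -168.5]
wrist_force: [-0.7, -0.2, -1.7]
opening: 0.0347
grasp_force: 20.4
time: 14.18
ee_pos: [0.4836, 0.0026, 0.165]
tcp_rot: [180.0, -0.0, -168.5]
wrist_force: [-0.1, 0.1, -0.6]
opening: 0.0349
grasp_force: 20.4
[[318.31821745 196.04058291]
 [317.71353348 172.49442666]] [0.48366502 0.00260658 0.16507889]
```

View pics/l4.png

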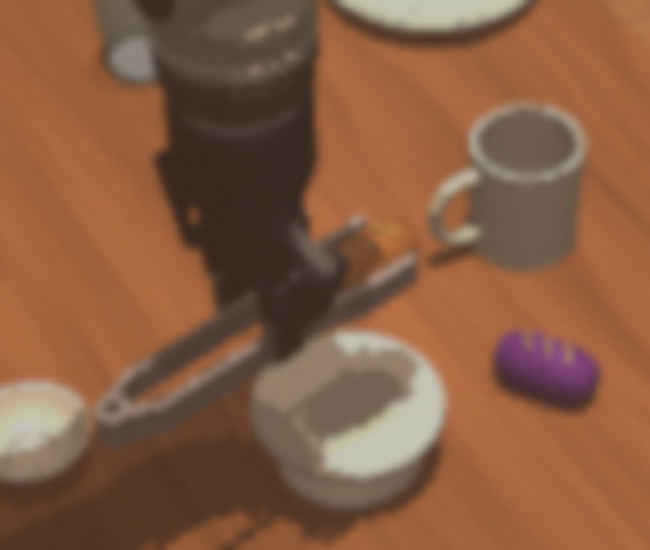

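The side crop shows the roll (about (319,171) in full-image pixels, expected (318,172)) held between the jaws, and the stand empty below it. I'm holding for a moment to check level and stability.

```bash
python3 -m handwheel '{"gripper":[-0.4,-0.4,-0.4,-0.4,-0.4,-0.4,-0.4,-0.4],"slide":[[0,0,0],[0,0,0],[0,0,0],[0,0,0],[0,0,0],[0,0,0],[0,0,0],[0,0,0]],"yaw":[0,0,0,0,0,0,0,0]}'
python3 - <<'E'
from meas import *
S=camera("side"); a=np.radians(11.5); b=np.array([np.cos(a),np.sin(a),0]); n=np.array([-b[1],b[0],0]); o=sensors.get_obs(); O=o["ee_pos"]
B=np.array([O[0],O[1],O[2]-.006+.022]); print(proj(S,[B-.095*b,B+.098*b+n*.0215,B+.098*b-n*.0215]).round(1).tolist(),"seen 267.4,201.6 317.4,164 327.4,172.4")
h=cv2.cvtColor(S["img"],cv2.COLOR_RGB2HSV); old=cv2.imread("pics/l4.png")
new=cv2.resize(S["img"][120:230,245:375],None,fx=5,fy=5,interpolation=2)[:,:,::-1]; print("change",np.abs(new.astype(int)-old).max(2)[150:450,90:440].mean())
print(o["opening"],o["grasp_force"])
E
```

```text
time: 14.9
ee_pos: [0.4838, 0.0026, 0.1653]
tcp_rot: [180.0, 0.0, -168.5]
wrist_force: [-0.1, -0.6, -0.8]
opening: 0.0348
grasp_force: 20.4
[[268.2, 200.6], [317.5, 162.6], [327.5, 170.3]] seen 267.4,201.6 317.4,164 327.4,172.4
change 1.1830190476190476
0.03481961043872426 20.391566455364227
```

Level (all points shifted alike by about 1–2 px), stable, and raised about 100 mm. I'm handing it in.

```bash
python3 -c "
from workcell import ticket; print(ticket.job_done())"
```

```text
the job is handed in; nothing more can be done
None
```

The job is handed in at about 15 s of robot time: the tongs hold the roll level about 10 cm above its stand at a 20 N grip, with no change over the last 0.7 s of checking.

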